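# Clear the stone scanner's tray and load the jars

## Robot

A 6-joint arm with a two-finger parallel gripper is mounted at the origin on the work surface. World frame = base frame: x ahead of the robot, y to its left, z up, the work surface at z = 0. Lengths are in m, angles in rad, forces in N, time in s.
With the tool pointing down it reaches from about 0.325 to 0.9 m from the base axis. Payload 3.5 kg.
Tool frame: the origin (TCP) lies at the very end of the fingers, on their centre line; the grasp point (between the pads) lies 19 mm behind it; z points along the fingers, y is the direction in which the jaws open and shut (so a half turn about z gives the same grasp; the last joint's range is limited). The gripper opens to 85 mm and grips with 20 to 120 N. Pads are 22 mm wide; open, the fingers measure 114 mm over their backs; the gripper's body (76 mm by 85 mm) begins 54 mm behind the grasp point. The pads swing forward as they close: fully open they stand 13 mm farther back than shut.
Start: joints at [1.058, 0.276, -0.026, 1.268, 0, 1.467], TCP at [0.249, 0.573, 0.231] pointing down, gripper open.
Joint ranges: [-3.12, 3.12], [-0.85, 1.88], [-1.08, 1.24], [-1.95, 2.15], [-1.57, 1.53], [-3.14, 3.14]. Speed limits (rad/s): [2.57, 2.57, 3.14, 3.14, 3.14, 3.14].

## Interface

Orientations are given as a rotation vector (axis times angle).
In Python, from rig import arm gives the robot as it stands.
- The arm moves only by the tool arm_command, never from a script. Its argument "targets" is a list of rows, each a list of 3 entries, a list of its own where there are three numbers: the opening, from 0 (shut) to 1 (fully open), then the shift along the tool's x, y, z scaled (see below), then the turn, a rotation vector about the tool's x, y, z scaled (see below). In form: [[jaw, [dx, dy, dz], [wx, wy, wz]], ...]. A call has 1 to 12 rows; each row is the pose to reach, as a shift and turn from the pose commanded when the call began, along the tool's axes at that moment; what a row does not reach only later rows make up. The controller multiplies each number of a shift by 0.4 m and each number of a turn by 90 degrees. A row lasts 1/8 s, in which the tool goes at most 62.5 mm and 10.7 degrees, less where a joint would pass 70% of its speed; a pose out of reach is approached as far as the arm can. A call with a number of a shift or a turn outside -1 to 1 is refused whole. A call with a gripper value outside its range is refused whole. The fingers move at their own pace and stop on an object; "grip_force" is the grip in N (left out, the last holds). Time passes only in rows, so rows that repeat a pose let the fingers close. It gives the time, the measured TCP pose, the force and the opening at its end, in the units of the state.
- arm.state(): the state, without advancing time (a new reading comes with each control period).
- arm.capture(name): name is "scene" or "top" or "wrist"; returns a dict with "img" (400x640x3 uint8, blue, green, red), "depth" (400x640 float32, m along the optical axis (not along the pixel's ray), 0 where there is no reading), "fx", "fy", "cx", "cy" (pixels), "xyz" and "rotation" of the camera in the world; the wrist camera has in their place "hand_eye" (4x4, takes a point from camera to tool coordinates, whose origin is the TCP and whose axes are the flange's). Camera axes: x right, y up, looking along -z (the intrinsics and any distortion apply to the point x, -y, -z); pixel columns grow to the right and rows downward; lengths in m; the calibration is good to about 2 mm. A picture is of the moment at which its call begins: read the wrist's pose just before it.
- arm.sign_off(): hands the job in, once; it reports no verdict.
The state is a dict: "clock": time; "joints": joint angles; "qvel": joint speeds; "joint_efforts": joint torques, N m; "tcp_pos": TCP position; "eef_rot": TCP orientation; "contact_force": force on the tool from outside, world axes, zero at the start; "wrist_torque": the same for the moment, N m; "finger_gap": finger opening in m.
Only numpy, scipy, OpenCV 4.12 (cv2) and the standard library are available. Lean on these libraries where they do the work, as an engineer would, in place of code of your own. Each camera call takes 0.05 s, during which the arm holds its last target. There are 200 camera calls.

## Task

Slide the stone scanner's clear shield fully open, press the steel tongue under the front of the sample tray until the tray pops up, then lift the tray out and stand it in the middle of the grey felt pad. Put every squat stone jar from the bench upright into the tray, leaving the tall vials standing where they are, and leave the shield fully shut.

Things in the scene. Friction and masses are not known exactly. Their poses are not given: they have to be found in the camera images.
- scanner: The stone scanner, a black bench instrument 200 x 312 x 110 mm, fixed. Origin on the bench under the centre of its tray bay; z up; its y runs along the shield's track, from the bay to the black housing (y = 74 to 234 mm); its -x side, the bay's front, faces the robot. Clear walls at y = -74 mm (right) and x = +78 mm (back) and the housing are 98 mm high.
- shield (a joint): The clear sliding shield that covers the bay's top and front: 0 = fully shut, 0.155 m = fully open (slid along the scanner's +y over the housing). It slides with about 1.5 N friction and stays where it is left; it starts shut or up to 30 mm open. Its top is 108 mm above the bench.
- shield_grip (a point): Grip point on the shield's upright aluminium handle bar, moving with it: bar 14 mm thick (scanner y) x 70 mm long (scanner x), from 108 to 142 mm above the bench; the point is 128 mm up, in the bar's middle.
- tongue (a joint): The steel latch tongue: 0 = up (sprung), 0.008 m = pressed fully down. It works a hidden latch under the tray: about 5 mm down or more frees the tray, which springs up 14 mm and stays up after the tongue is let go. Pressing takes about 5 to 10 N. While latched the tray cannot be lifted.
- tongue_press (a point): Press point on the top of the tongue, 23 mm above the bench when up: a flat steel tongue 36 mm wide (scanner y) that sticks out about 43 mm from under the tray's front (-x) edge, at scanner x = -64 to -107 mm; the point is at scanner x = -88 mm.
- bay (a point): Centre of the bay floor, 10 mm above the bench, axes as the scanner's. The empty tray starts latched here, axes along the scanner's, feet on this floor (14 mm above it when popped up); low guides leave it 3 mm of play, so it must be lifted straight up.
- tray_mid (a point): Centre of the grey sample tray, 36 mm above its feet. Tray 124 mm (x) x 112 mm (y), walls 3 mm thick and 34 mm high, inner floor 19.5 mm above its feet, 100 to 165 g. A grip fin 10 mm thick (y), 40 mm long (x), its top 72 mm above the feet, stands in its middle; on either side of it is open room 118 mm long (x) and 48 mm wide (y).
- pad_top (a point): Centre of the top of the grey felt pad, 170 mm (x) x 150 mm (y), 4 mm thick, fixed on the bench.
- jar1_mid (a point): Centre (half-way up) of a squat glass stone jar with aluminium cap: 34 mm diameter, 34 mm high, z along its axis, 50 g. Absent (None) in some starts.
- jar2_mid (a point): Centre (half-way up) of a squat glass stone jar with aluminium cap: 34 mm diameter, 34 mm high, z along its axis, 50 g. Absent (None) in some starts.
- jar3_mid (a point): Centre (half-way up) of a squat glass stone jar with aluminium cap: 34 mm diameter, 34 mm high, z along its axis, 50 g. Absent (None) in some starts.
- jar4_mid (a point): Centre (half-way up) of a squat glass stone jar with aluminium cap: 34 mm diameter, 34 mm high, z along its axis, 50 g. Absent (None) in some starts.
- vial1_mid (a point): Centre (half-way up) of a tall glass vial with aluminium cap: 26 mm diameter, 64 mm high. A bystander; stays where it is.
- vial2_mid (a point): Centre (half-way up) of a tall glass vial with aluminium cap: 26 mm diameter, 64 mm high. A bystander; stays where it is.
There are look-alikes about, which are no part of the job. What is shaped like the part that bears jar4_mid but yellow is not meant.

How it is judged:
By the outcome, as a careful person would: the job done as asked, in the order asked, and still so for the second after the job is handed in, with the robot touching nothing.
Of jar1, jar2, jar3, jar4 only 2 to 4 are there at a start; the rules pass over those that are not, and their reading is None.
At some moment in a run one of jar1, jar2, jar3, jar4 may be knocked a few centimetres aside while the robot is not near it.
It also fails if it takes over 210 s, if anything falls off the work surface, if the arm or the gripper's body presses on something with over 40 N, if the wrist force passes 120 N, or if a joint passes its speed limit or range.

## Working session

There is one attempt and no reset: what is moved stays moved. The work goes in short steps, Python scripts to look and compute and a tool call to move; the robot and the scene stay as the last step left them, time stands still between calls to the robot, and variables do not carry over. Pictures are saved under pics/ and viewed, about 12 in all and at most 16, crops included, and the job is handed in when it is done.

Besides the shell and the picture viewer there is one more tool, called in YAML: its name, and indented under it one key for each argument. arm_command: Moves the arm, as the interface text tells. Shifts and turns lie within -1 to 1; 1 stands for 0.4 m of shift or 90 degrees of turn. Its arguments: {"type":"object","properties":{"targets":{"type":"array"},"grip_force":{"type":"number"}},"required":["targets"]}

```bash
ls; mkdir -p pics
cat > h.py <<'E'
import numpy as np, cv2
from scipy.spatial.transform import Rotation as R
from rig import arm
def cap(n, save=None):
    s=arm.state(); c=arm.capture(n)
    if n=='wrist':
        T=np.eye(4); T[:3,:3]=R.from_rotvec(s['eef_rot']).as_matrix(); T[:3,3]=s['tcp_pos']
        M=T@np.array(c['hand_eye'])
    else:
        M=np.eye(4); r=np.array(c['rotation']); M[:3,:3]=r if r.shape==(3,3) else R.from_rotvec(r).as_matrix(); M[:3,3]=c['xyz']
    c['M']=M
    if save: cv2.imwrite('pics/'+save+'.png',c['img'])
    return c
def ray(c,u,v):
    d=np.array([(u-c['cx'])/c['fx'],-(v-c['cy'])/c['fy'],-1.0])
    return c['M'][:3,3], c['M'][:3,:3]@d
def onplane(c,u,v,z):
    o,d=ray(c,u,v); return o+d*(z-o[2])/d[2]
def cloud(c):
    v,u=np.mgrid[0:400,0:640]; D=c['depth']
    p=np.stack([(u-c['cx'])/c['fx']*D,-(v-c['cy'])/c['fy']*D,-D],-1)
    return p@c['M'][:3,:3].T+c['M'][:3,3]
E
python3 - <<'E'
from h import *
print(arm.state())
for n in ['top','scene']:
    c=cap(n,n+'0'); print({k:c[k] for k in c if k not in('img','depth')})
E
```

```text
pics
{'clock': 0.0, 'joints': array([ 1.05762600e+00,  2.77164166e-01, -2.78988960e-02,  1.26800130e+00,
        3.68088168e-05,  1.46739743e+00]), 'qvel': array([-0.00155947, -0.00026878,  0.00082235,  0.00058967,  0.00077823,
       -0.00108658]), 'joint_efforts': array([ 5.79639163e-04, -4.45514631e+01,  2.95200580e+01,  1.64888310e-02,
        1.56821834e-04,  6.93095842e-06]), 'tcp_pos': array([0.24861076, 0.57257012, 0.23013187]), 'eef_rot': array([-0.63902611, -3.07517395,  0.00337634]), 'contact_force': array([-0.28332834, -0.55895876, -0.19177866]), 'wrist_torque': array([-0.02915973, -0.0391157 ,  0.00930561]), 'finger_gap': 0.08601236479623356}
{'fx': 501.29147776824135, 'fy': 501.29147776824135, 'cx': 312.5317581009769, 'cy': 194.71347563061897, 'xyz': array([ 0.36010495, -0.08064541,  1.14510825]), 'rotation': array([ 0.11131071, -0.11966437, -1.56919264]), 'M': array([[-1.87188458e-03,  9.89208394e-01, -1.46503409e-01,
         3.60104951e-01],
       [-9.99984782e-01, -1.09136547e-03,  5.40784830e-03,
        -8.06454095e-02],
       [ 5.18960017e-03,  1.46511303e-01,  9.89195383e-01,
         1.14510825e+00],
       [ 0.00000000e+00,  0.00000000e+00,  0.00000000e+00,
         1.00000000e+00]])}
{'fx': 464.3212649897403, 'fy': 464.3212649897403, 'cx': 319.8456933235119, 'cy': 200.01769477976475, 'xyz': array([ 0.78308707, -0.60803997,  0.83353653]), 'rotation': array([0.65809717, 0.17014588, 0.48224871]), 'M': array([[ 0.87663889, -0.37550747,  0.30082952,  0.78308707],
       [ 0.48114682,  0.68599691, -0.54580764, -0.60803997],
       [-0.00141327,  0.62321937,  0.78204579,  0.83353653],
       [ 0.        ,  0.        ,  0.        ,  1.        ]])}
```

View pics/top0.png

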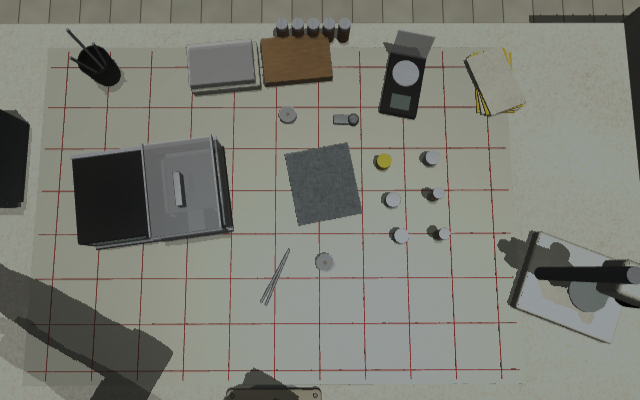

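View pics/scene0.png

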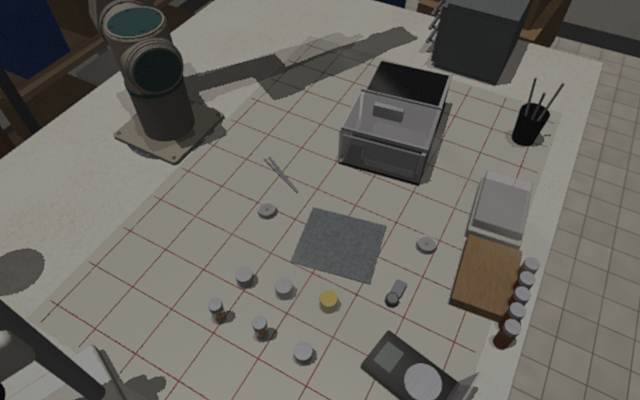

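The top view shows the scanner at (150,190), its handle bar at (179,188) and the pad at (323,184). Squat caps are at (392,200), (400,236) and (431,158), vials at (436,194) and (443,234), and the yellow decoy at (384,161). There are also low grey discs at (288,115) and (325,261). Next I measure heights and positions.

```bash
cat > m.py <<'E'
from h import *
c=cap('top'); P=cloud(c); Z=P[...,2]
cv2.imwrite('pics/crop1.png',cv2.resize(c['img'][90:280,270:470],None,fx=3,fy=3,interpolation=cv2.INTER_CUBIC))
m=((Z>0.012)&(c['depth']>0)).astype(np.uint8)
n,l,s,ce=cv2.connectedComponentsWithStats(m)
for i in range(1,n):
    if 25<s[i,4]<1500:
        q=P[l==i]; zt=np.percentile(q[:,2],90); t=q[q[:,2]>zt-0.006]; lo=t.min(0);hi=t.max(0)
        print(s[i].tolist(),'ztop %.3f'%zt,'mid',((lo+hi)/2)[:2].round(4),'ext',(hi-lo)[:2].round(3),c['img'][l==i].mean(0).round())
print('bench',np.median(Z[300:340,420:480]), 'pad', np.median(Z[170:200,310:335]))
# scanner parts
for nm,(u,v) in dict(bar=(179,188),house=(110,200),floor=(205,170)).items(): print(nm,P[v,u].round(4))
q=P[Z>0.125]; q=q[(q[:,0]>.25)&(q[:,0]<.62)&(q[:,1]>.05)&(q[:,1]<.45)]; q=q.astype(np.float32)
print(len(q),cv2.minAreaRect(q[:,:2]*1000), q[:,2].max())
# pad
g=cv2.cvtColor(c['img'],cv2.COLOR_BGR2GRAY)
pm=np.zeros_like(g); pm[135:235,275:370]=(g[135:235,275:370]<120)
pm=cv2.morphologyEx(pm,cv2.MORPH_OPEN,np.ones((7,7)))
k=max(cv2.findContours(pm,0,2)[0],key=cv2.contourArea).reshape(-1,2)
w=np.array([onplane(c,u,v,0.004)[:2]*1000 for u,v in k],np.float32); print('pad',cv2.minAreaRect(w))
E
python3 m.py
```

```text
[337, 17, 14, 24, 250] ztop 0.072 mid [ 0.915  -0.1603] ext [0.03  0.026] [74. 76. 78.]
[66, 29, 53, 56, 1220] ztop 0.130 mid [0.8191 0.3909] ext [0.065 0.06 ] [23. 24. 24.]
[279, 105, 18, 18, 233] ztop 0.019 mid [ 0.7192 -0.0288] ext [0.042 0.04 ] [114. 116. 115.]
[344, 113, 15, 12, 105] ztop 0.019 mid [ 0.7072 -0.1781] ext [0.027 0.03 ] [79. 81. 77.]
[423, 150, 17, 16, 200] ztop 0.035 mid [ 0.6115 -0.3583] ext [0.032 0.032] [127. 126. 123.]
[376, 153, 16, 16, 190] ztop 0.035 mid [ 0.6043 -0.2486] ext [0.033 0.033] [ 52. 129. 134.]
[428, 187, 17, 14, 169] ztop 0.065 mid [ 0.5251 -0.3614] ext [0.025 0.025] [107. 108. 106.]
[384, 192, 17, 16, 192] ztop 0.035 mid [ 0.5151 -0.2673] ext [0.032 0.032] [140. 139. 134.]
[393, 228, 16, 16, 195] ztop 0.035 mid [ 0.4344 -0.283 ] ext [0.031 0.032] [142. 140. 135.]
[433, 228, 18, 13, 167] ztop 0.064 mid [ 0.4354 -0.3709] ext [0.024 0.025] [110. 111. 109.]
[316, 253, 19, 19, 262] ztop 0.018 mid [ 0.3755 -0.1144] ext [0.04 0.04] [120. 120. 117.]
bench -0.0009068501400146811 pad 0.00271507324175313
bar [0.523  0.1846 0.1401]
house [0.5049 0.3411 0.0947]
floor [0.567  0.1404 0.1058]
286 ((522.3784790039062, 187.84056091308594), (69.60103607177734, 14.824435234069824), 7.645837783813477) 0.14471646
pad ((557.895751953125, -111.15756225585938), (173.98709106445312, 152.95770263671875), 11.067706108093262)
```

View pics/crop1.png

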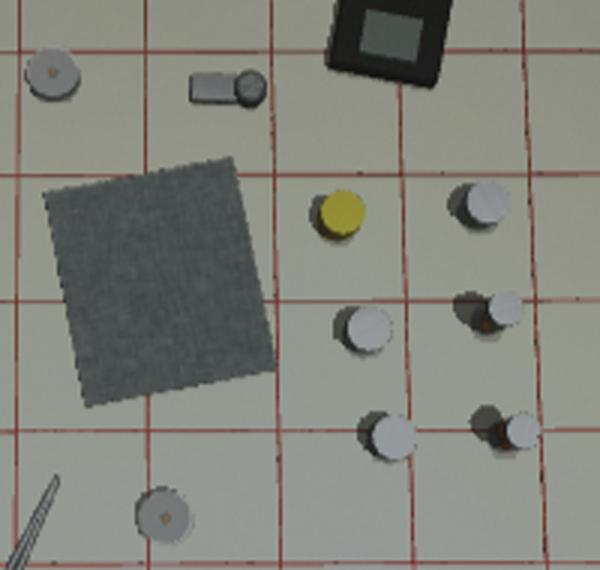

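Three jars are present (cap tops at 35 mm). The discs are only 19 mm high, so they aren't jars, and the vials stand at 65 mm. The bar and pad poses are measured too. Next is a helper that works out the move numbers.

```bash
cat >> h.py <<'E'
def Rdown(yaw):  # yaw of tool y axis, degrees; tool z down
    a=np.radians(yaw); y=np.array([np.cos(a),np.sin(a),0]); z=np.array([0,0,-1.]); return np.stack([np.cross(y,z),y,z],1)
def go(*wps):   # (x,y,z,yaw) -> scaled shift and turn
    s=arm.state(); R0=R.from_rotvec(s['eef_rot']); p=np.array(s['tcp_pos'])
    print('t %.1f tcp'%s['clock'],p.round(4),'gap %.4f'%s['finger_gap'],'F',np.round(s['contact_force'],1),'yaw %.1f'%np.degrees(np.arctan2(*R0.as_matrix()[[1,0],1])))
    for w in wps:
        d=R0.inv().apply(np.array(w[:3])-p)/0.4; t=(R0.inv()*R.from_matrix(Rdown(w[3]))).as_rotvec()/(np.pi/2)
        print(w,'->',d.round(4).tolist(),t.round(4).tolist())
E
python3 - <<'E'
from h import *
go((.522,.188,.25,97.6))
c=cap('top'); P=cloud(c); Z=P[...,2]; g=c['img'].mean(2)
m=(Z>.085)&(Z<.103)&(g<50); m[:, :60]=0; m[:,240:]=0
m=cv2.morphologyEx(m.astype(np.uint8),cv2.MORPH_OPEN,np.ones((5,5)))
n,l,s,ce=cv2.connectedComponentsWithStats(m); i=1+s[1:,4].argmax()
q=P[l==i].astype(np.float32); print(s[i],cv2.minAreaRect(q[:,:2]*1000),np.median(q[:,2]), cv2.boxPoints(cv2.minAreaRect(q[:,:2]*1000)))
E
```

```text
t 0.1 tcp [0.2487 0.5727 0.2304] gap 0.0857 F [-0.4 -0.4  0.2] yaw 66.5
(0.522, 0.188, 0.25, 97.6) -> [-1.0098, -0.6101, -0.0481] [-0.001, -0.0004, -0.3453]
[  73  151   75   93 5931] ((512.5192260742188, 342.5125732421875), (184.17324829101562, 149.39041137695312), 7.666633605957031) 0.0964973 [[411.29074 404.25488]
 [431.2208  256.1999 ]
 [613.7477  280.77026]
 [593.8176  428.82526]]
```

arm_command:
  targets:
    - [1,[-0.98,-0.6,-0.1],[0,0,-0.345]]
    - [1,[-0.98,-0.6,-0.1],[0,0,-0.345]]
    - [1,[-0.98,-0.6,-0.1],[0,0,-0.345]]
    - [1,[-0.98,-0.6,-0.1],[0,0,-0.345]]
    - [1,[-0.98,-0.6,-0.1],[0,0,-0.345]]
    - [1,[-0.98,-0.6,-0.1],[0,0,-0.345]]
    - [1,[-0.98,-0.6,-0.1],[0,0,-0.345]]
    - [1,[-0.98,-0.6,-0.1],[0,0,-0.345]]
    - [1,[-0.98,-0.6,-0.1],[0,0,-0.345]]
    - [1,[-0.98,-0.6,-0.1],[0,0,-0.345]]
    - [1,[-0.98,-0.6,-0.1],[0,0,-0.345]]

```text
clock: 1.58
tcp_pos: [0.5121, 0.1979, 0.2711]
eef_rot: [0.21, -3.134, -0.0]
contact_force: [-0.4, 0.5, 0.6]
finger_gap: 0.0851
```

Run:
```python
from h import *
print(arm.state()['qvel'].round(3))
go((.522,.188,.117,97.65))
c=cap('wrist','w1'); P=cloud(c); q=P[(P[...,2]>.125)&(P[...,2]<.16)&(c['depth']>0)].astype(np.float32)
print(len(q)); 
if len(q)>20: print(cv2.minAreaRect(q[:,:2]*1000))
```

```text
[ 0.003 -0.001 -0.    -0.002 -0.001 -0.002]
t 1.6 tcp [0.5121 0.1979 0.2711] gap 0.0851 F [-0.4  0.5  0.6] yaw 97.7
(0.522, 0.188, 0.117, 97.65) -> [-0.0216, -0.0278, 0.3851] [0.0001, -0.0005, 0.0002]
1356
((521.8532104492188, 189.0270233154297), (69.0506362915039, 14.101678848266602), 7.73432731628418)
```

View pics/w1.png

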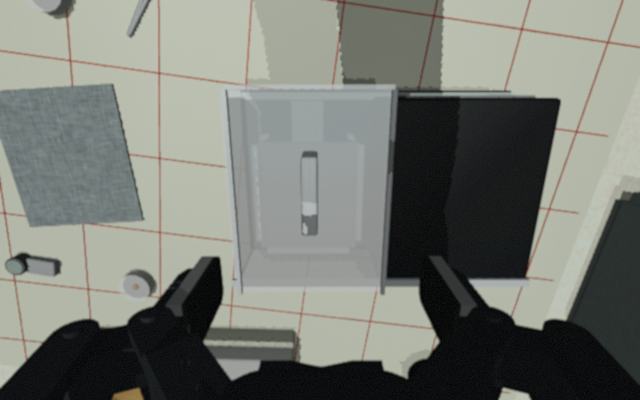

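The wrist view shows the bar at (309,193) and the clear shield over the bay, with the housing to the right. I'll descend and grip the bar.

arm_command:
  targets:
    - [1,[-0.0215,-0.0255,0.15],[0,0,0]]
    - [1,[-0.0215,-0.0255,0.3],[0,0,0]]
    - [1,[-0.0215,-0.0255,0.385],[0,0,0]]
    - [1,[-0.0215,-0.0255,0.385],[0,0,0]]
    - [0,[-0.0215,-0.0255,0.385],[0,0,0]]
    - [0,[-0.0215,-0.0255,0.385],[0,0,0]]
    - [0,[-0.0215,-0.0255,0.385],[0,0,0]]
    - [0,[-0.0215,-0.0255,0.385],[0,0,0]]
    - [0,[-0.0215,-0.0255,0.385],[0,0,0]]
    - [0,[-0.0215,-0.0255,0.385],[0,0,0]]
  grip_force: 30

```text
clock: 2.88
tcp_pos: [0.5235, 0.1883, 0.1184]
eef_rot: [-0.208, 3.133, 0.001]
contact_force: [-0.5, -0.2, 5.5]
finger_gap: 0.0134
```

arm_command:
  targets:
    - [0,[0,0.06,0],[0,0,0]]
    - [0,[0,0.12,0],[0,0,0]]
    - [0,[0,0.18,0],[0,0,0]]
    - [0,[0,0.24,0],[0,0,0]]
    - [0,[0,0.29,0],[0,0,0]]
    - [0,[0,0.3,0],[0,0,0]]
    - [0,[0,0.3,0],[0,0,0]]

```text
clock: 3.75
tcp_pos: [0.5073, 0.308, 0.1185]
eef_rot: [-0.209, 3.133, 0.002]
contact_force: [-2.3, 1.0, 6.7]
finger_gap: 0.0134
```

arm_command:
  targets:
    - [0,[0,0.01,0],[0,0,0]]
    - [0,[0,0.02,0],[0,0,0]]
    - [0,[0,0.025,0],[0,0,0]]
    - [0,[0,0.025,0],[0,0,0]]

```text
clock: 4.25
tcp_pos: [0.5061, 0.317, 0.1184]
eef_rot: [-0.208, 3.134, 0.0]
contact_force: [-1.4, -0.7, 6.4]
finger_gap: 0.0133
```

arm_command:
  targets:
    - [0,[0,0.0125,0],[0,0,0]]
    - [0,[0,0.025,0],[0,0,0]]
    - [0,[0,0.0375,0],[0,0,0]]
    - [0,[0,0.0375,0],[0,0,0]]

```text
clock: 4.75
tcp_pos: [0.5041, 0.3321, 0.1185]
eef_rot: [-0.208, 3.134, 0.001]
contact_force: [-2.0, 1.1, 6.4]
finger_gap: 0.0134
```

arm_command:
  targets:
    - [0,[0,0.0125,0],[0,0,0]]
    - [0,[0,0.02,0],[0,0,0]]
    - [0,[0,0.025,0],[0,0,0]]
    - [0,[0,0.025,0],[0,0,0]]

```text
clock: 5.25
tcp_pos: [0.5033, 0.3376, 0.1185]
eef_rot: [-0.204, 3.133, -0.014]
contact_force: [0.7, -12.7, 9.3]
finger_gap: 0.0135
```

The stop came after 150.7 mm (13 N rise), which fits a start about 4 mm open. I'll release, rise, and look at the bay.

arm_command:
  targets:
    - [0.5,[0,-0.003,0],[0,0,0]]
    - [0.8,[0,-0.003,0],[0,0,0]]
    - [0.8,[0,-0.003,0],[0,0,0]]
    - [0.8,[0,-0.003,-0.1],[0,0,0]]
    - [0.8,[0,-0.003,-0.25],[0,0,0]]
    - [0.5,[0.05,-0.13,-0.4],[0,0,0]]
    - [0,[0.05,-0.25,-0.45],[0,0,0]]
    - [0,[0.05,-0.37,-0.45],[0,0,0]]
    - [0,[0.05,-0.37,-0.45],[0,0,0]]
    - [0,[0.05,-0.37,-0.45],[0,0,0]]
    - [0,[0.05,-0.37,-0.45],[0,0,0]]

```text
clock: 6.62
tcp_pos: [0.5017, 0.1933, 0.2967]
eef_rot: [0.21, -3.133, -0.0]
contact_force: [0.2, 0.1, 0.2]
finger_gap: 0.0002
```

```bash
cat > bay.py <<'E'
from h import *
import sys
go()
c=cap('wrist',sys.argv[1]); P=cloud(c); Z=P[...,2]; ok=c['depth']>0
near=(P[...,0]>.38)&(P[...,0]<.65)&(P[...,1]>.08)&(P[...,1]<.28)&ok
for z0,z1,nm in [(.074,.105,'fin/walls'),(.017,.03,'tongue'),(.125,.15,'bar')]:
    m=(near if nm!='bar' else ok)&(Z>z0)&(Z<z1)
    if nm!='bar': m[300:]=0
    n,l,s,ce=cv2.connectedComponentsWithStats(m.astype(np.uint8))
    for i in range(1,n):
        if s[i,4]>60: q=P[l==i].astype(np.float32); r=cv2.minAreaRect(q[:,:2]*1000); print(nm,s[i].tolist(),np.round(r[0],1),np.round(r[1],1),round(r[2],1),'z',np.median(q[:,2]).round(4))
E
python3 bay.py w2
```

```text
t 6.6 tcp [0.5017 0.1933 0.2967] gap 0.0002 F [0.2 0.1 0.2] yaw 97.7
fin/walls [386, 97, 37, 5, 145] [421.7 265.4] [ 3.6 29.2] 7.6 z 0.103
fin/walls [355, 104, 37, 179, 2147] [526.5 262.5] [197.   28.7] 0.8 z 0.096
fin/walls [231, 108, 56, 175, 2065] [544.9 134.4] [191.3  50.2] 7.0 z 0.0953
fin/walls [305, 191, 10, 36, 326] [552.6 187.8] [40. 10.] 7.7 z 0.0815
tongue [249, 106, 24, 146, 360] [546.5 114.3] [188.2  19.3] 13.5 z 0.0233
tongue [350, 106, 26, 146, 284] [527.2 259. ] [188.5  22. ] 0.7 z 0.0237
tongue [295, 109, 31, 39, 1165] [469.4 176.6] [45.7 35.9] 7.7 z 0.0221
tongue [258, 150, 9, 90, 405] [563.1 126.2] [118.5   6.3] 7.6 z 0.0228
tongue [356, 150, 8, 90, 462] [547.  250.1] [119.3   6.2] 7.7 z 0.0229
tongue [267, 152, 88, 88, 5744] [554.2 187.9] [116.2 106.4] 7.6 z 0.0291
bar [457, 160, 30, 75, 1572] [502.1 336.7] [69.2 14.7] 7.3 z 0.1404
bar [626, 356, 14, 39, 287] [681.2 579.9] [ 4.4 40.1] 89.7 z 0.1305
```

View pics/w2.png

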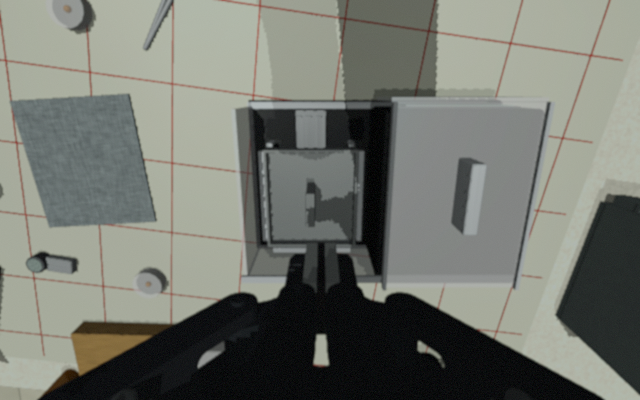

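The wrist view shows the tray fin at (310,200), the steel tongue at (311,128), and the shield parked over the housing with its bar at 154 mm. I'll press the tongue with the fingers shut.

arm_command:
  targets:
    - [0,[0.094,-0.03,0.1],[0,0,0]]
    - [0,[0.094,-0.03,0.25],[0,0,0]]
    - [0,[0.094,-0.03,0.4],[0,0,0]]
    - [0,[0.094,-0.03,0.54],[0,0,0]]
    - [0,[0.094,-0.03,0.62],[0,0,0]]
    - [0,[0.094,-0.03,0.66],[0,0,0]]
    - [0,[0.094,-0.03,0.68],[0,0,0]]
    - [0,[0.094,-0.03,0.69],[0,0,0]]
    - [0,[0.094,-0.03,0.698],[0,0,0]]
    - [0,[0.094,-0.03,0.703],[0,0,0]]
    - [0,[0.094,-0.03,0.703],[0,0,0]]
    - [0,[0.094,-0.03,0.703],[0,0,0]]

```text
clock: 8.18
tcp_pos: [0.4671, 0.1759, 0.0169]
eef_rot: [-0.207, 3.133, 0.002]
contact_force: [-1.3, 1.6, 4.0]
finger_gap: -0.0001
```

arm_command:
  targets:
    - [0,[0,0,0.003],[0,0,0]]
    - [0,[0,0,0.005],[0,0,0]]
    - [0,[0,0,0.005],[0,0,0]]
    - [0,[0,0,0.005],[0,0,0]]

```text
clock: 8.68
tcp_pos: [0.4671, 0.1758, 0.0148]
eef_rot: [-0.207, 3.134, 0.001]
contact_force: [-3.2, 2.2, 8.4]
finger_gap: 0.0002
```

arm_command:
  targets:
    - [0,[0,0,-0.05],[0,0,0]]
    - [0,[0,0,-0.15],[0,0,0]]
    - [0,[0,0,-0.3],[0,0,0]]
    - [0,[0,0,-0.45],[0,0,0]]
    - [0.6,[-0.09,0.03,-0.6],[0,0,0]]
    - [0.6,[-0.09,0.03,-0.68],[0,0,0]]
    - [0.6,[-0.09,0.03,-0.68],[0,0,0]]
    - [0.6,[-0.09,0.03,-0.68],[0,0,0]]

```text
clock: 9.68
tcp_pos: [0.5001, 0.1916, 0.2848]
eef_rot: [0.207, -3.133, 0.002]
contact_force: [-0.8, -0.0, -0.4]
finger_gap: 0.0508
```

```bash
python3 bay.py w3; python3 -c "
from h import *
go((.5525,.188,.076,97.7))"
```

```text
t 9.7 tcp [0.5001 0.1916 0.2848] gap 0.0508 F [-0.8 -0.  -0.4] yaw 97.6
fin/walls [390, 99, 38, 7, 183] [421.6 265.4] [ 5.3 29.3] 11.0 z 0.103
fin/walls [376, 109, 20, 141, 1585] [508.4 259.9] [156.5   9.3] 6.9 z 0.0958
fin/walls [230, 110, 19, 146, 1303] [527.6 110. ] [151.    4.9] 7.8 z 0.0943
fin/walls [306, 196, 10, 41, 400] [552.3 187.6] [39.5  9.8] 7.4 z 0.0947
fin/walls [265, 273, 112, 17, 1727] [626.6 208.2] [  9.4 127.4] 7.7 z 0.0978
tongue [246, 108, 13, 137, 301] [538.6 113.2] [173.7   3.5] 8.7 z 0.0233
tongue [359, 108, 21, 149, 286] [526.5 259.1] [188.2  13.5] 3.5 z 0.0236
tongue [296, 112, 31, 41, 1233] [471.1 176.5] [47.2 35.1] 7.6 z 0.0221
tongue [258, 154, 8, 92, 245] [564.3 125. ] [120.2   4.4] 7.1 z 0.0228
tongue [359, 154, 8, 91, 388] [547.  250.5] [118.9   5.5] 7.6 z 0.0229
bar [463, 165, 32, 77, 1710] [502.2 336.9] [69.9 15. ] 7.5 z 0.1404
t 9.7 tcp [0.4995 0.1915 0.2841] gap 0.0516 F [ 0.5 -0.1  0.7] yaw 97.6
(0.5525, 0.188, 0.076, 97.7) -> [-0.1319, -0.0256, 0.5199] [-0.0006, -0.002, -0.0016]
```

The fin top rose from 82 to 95 mm, so the tray popped up. I'll grip the fin.

arm_command:
  targets:
    - [0.4,[-0.13,-0.0255,0],[0,0,0]]
    - [0.4,[-0.132,-0.0255,0.1],[0,0,0]]
    - [0.4,[-0.132,-0.0255,0.25],[0,0,0]]
    - [0.4,[-0.132,-0.0255,0.4],[0,0,0]]
    - [0.4,[-0.132,-0.0255,0.5],[0,0,0]]
    - [0.4,[-0.132,-0.0255,0.545],[0,0,0]]
    - [0.4,[-0.132,-0.0255,0.545],[0,0,0]]
    - [0,[-0.132,-0.0255,0.545],[0,0,0]]
    - [0,[-0.132,-0.0255,0.545],[0,0,0]]
    - [0,[-0.132,-0.0255,0.545],[0,0,0]]
    - [0,[-0.132,-0.0255,0.545],[0,0,0]]
  grip_force: 50

```text
clock: 11.1
tcp_pos: [0.5558, 0.1892, 0.0695]
eef_rot: [-0.207, 3.131, 0.001]
contact_force: [1.0, 0.0, 1.6]
finger_gap: 0.0091
```

arm_command:
  targets:
    - [0,[0,0,-0.02],[0,0,0]]
    - [0,[0,0,-0.06],[0,0,0]]
    - [0,[0,0,-0.1],[0,0,0]]
    - [0,[0,0,-0.2],[0,0,0]]
    - [0,[0,0,-0.3],[0,0,0]]
    - [0,[0,0,-0.4],[0,0,0]]
    - [0,[0,0,-0.45],[0,0,0]]
    - [0,[0,0,-0.45],[0,0,0]]
    - [0,[0,0,-0.45],[0,0,0]]

```text
clock: 12.22
tcp_pos: [0.5535, 0.1888, 0.2474]
eef_rot: [0.207, -3.133, 0.0]
contact_force: [-0.7, -0.0, -1.6]
finger_gap: 0.009
```

```bash
python3 -c "
from h import *
go((.558,-.111,.21,101.1),(.558,-.111,.075,101.1),(.558,-.111,.045,101.1))
c=cap('scene','s1')"
```

```text
t 12.2 tcp [0.5535 0.1888 0.2474] gap 0.0090 F [-0.7 -0.  -1.6] yaw 97.6
(0.558, -0.111, 0.21, 101.1) -> [0.0875, -0.7444, 0.0938] [-0.0, -0.0008, -0.0392]
(0.558, -0.111, 0.075, 101.1) -> [0.087, -0.7443, 0.4313] [-0.0, -0.0008, -0.0392]
(0.558, -0.111, 0.045, 101.1) -> [0.0869, -0.7443, 0.5063] [-0.0, -0.0008, -0.0392]
```

View pics/s1.png

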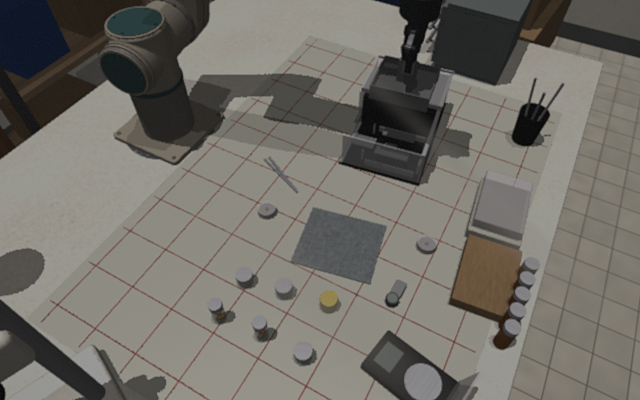

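The tray is held (9 mm gap, −1.6 N). Moving it to the pad.

arm_command:
  targets:
    - [0,[0.02,-0.1,0],[0,0,0]]
    - [0,[0.03,-0.22,0],[0,0,0]]
    - [0,[0.05,-0.34,0.02],[0,0,-0.02]]
    - [0,[0.06,-0.46,0.05],[0,0,-0.04]]
    - [0,[0.08,-0.58,0.1],[0,0,-0.04]]
    - [0,[0.087,-0.68,0.15],[0,0,-0.04]]
    - [0,[0.087,-0.744,0.22],[0,0,-0.04]]
    - [0,[0.087,-0.744,0.32],[0,0,-0.04]]
    - [0,[0.087,-0.744,0.41],[0,0,-0.04]]
    - [0,[0.087,-0.744,0.45],[0,0,-0.04]]
    - [0,[0.087,-0.744,0.46],[0,0,-0.04]]
    - [0,[0.087,-0.744,0.46],[0,0,-0.04]]

```text
clock: 13.78
tcp_pos: [0.5596, -0.1108, 0.0648]
eef_rot: [-0.306, 3.126, -0.001]
contact_force: [-0.9, -1.2, 0.2]
finger_gap: 0.0088
```

Run:
```python
from h import *
go((.558,-.111,.050,101.1))
c=cap('top'); P=cloud(c); g=c['img']
cv2.imwrite('pics/t2.png',cv2.resize(g[80:290,230:470],None,fx=3,fy=3))
```

```text
t 13.8 tcp [ 0.5596 -0.1108  0.0648] gap 0.0088 F [-0.9 -1.2  0.2] yaw 101.2
(0.558, -0.111, 0.05, 101.1) -> [0.004, 0.0002, 0.0371] [-0.0004, 0.0007, 0.0009]
```

View pics/t2.png

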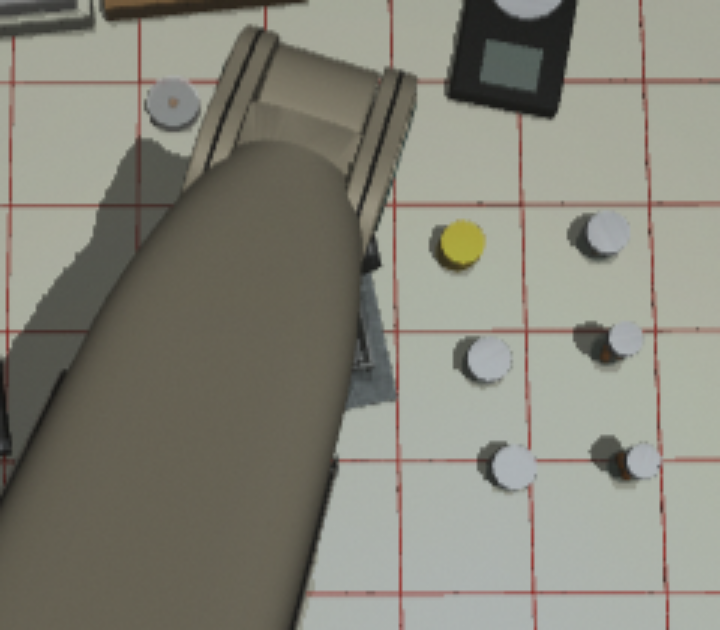

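The arm hides most of the tray, and only its corner on the pad shows at (365,350). I'll lower it until it touches.

arm_command:
  targets:
    - [0,[0.003,0,0.02],[0,0,0]]
    - [0,[0.003,0,0.03],[0,0,0]]
    - [0,[0.003,0,0.035],[0,0,0]]
    - [0,[0.003,0,0.035],[0,0,0]]
    - [0,[0.003,0,0.035],[0,0,0]]

```text
clock: 14.45
tcp_pos: [0.5577, -0.1109, 0.0504]
eef_rot: [0.306, -3.127, 0.0]
contact_force: [-1.3, -0.0, 3.1]
finger_gap: 0.009
```

arm_command:
  targets:
    - [0.4,[0,0,0],[0,0,0]]
    - [0.4,[0,0,0],[0,0,0]]
    - [0.4,[0,0,0],[0,0,0]]
    - [0.4,[0,0,-0.1],[0,0,0]]
    - [0.4,[0,0,-0.25],[0,0,0]]
    - [0.5,[0.1,0,-0.4],[0,0,0]]
    - [0.5,[0.12,0.0,-0.5],[0,0,0]]
    - [0.5,[0.12,0.0,-0.6],[0,0,0]]
    - [0.5,[0.12,0,-0.6],[0,0,0]]
    - [0.5,[0.12,0,-0.6],[0,0,0]]

```text
clock: 15.7
tcp_pos: [0.5103, -0.1201, 0.2894]
eef_rot: [0.306, -3.126, -0.0]
contact_force: [0.5, -0.2, 0.4]
finger_gap: 0.0426
```

```bash
cat > tray.py <<'E'
from h import *
import sys
go()
c=cap('wrist',sys.argv[1]); P=cloud(c); Z=P[...,2]; ok=(c['depth']>0)
near=ok&(abs(P[...,0]-.558)<.13)&(abs(P[...,1]+.111)<.12)
for z0,z1,nm in [(.066,.085,'fin'),(.034,.043,'rim')]:
    m=near&(Z>z0)&(Z<z1); m[330:]=0
    n,l,s,ce=cv2.connectedComponentsWithStats(m.astype(np.uint8)); 
    for i in range(1,n):
        if s[i,4]>60: q=P[l==i].astype(np.float32); print(nm,s[i].tolist(),[np.round(x,1) for x in cv2.minAreaRect(q[:,:2]*1000)],np.median(q[:,2]).round(4))
# jars and vials
m=ok&(Z>.012); m&=(P[...,1]<-.2)&(P[...,1]>-.45)&(P[...,0]>.35)&(P[...,0]<.68)
n,l,s,ce=cv2.connectedComponentsWithStats(m.astype(np.uint8))
for i in range(1,n):
    if s[i,4]>60: q=P[l==i]; zt=np.percentile(q[:,2],90); t=q[q[:,2]>zt-.006]; print('obj',s[i].tolist(),zt.round(3),((t.min(0)+t.max(0))/2)[:2].round(4),np.ptp(t,axis=0)[:2].round(3),c['img'][l==i].mean(0).round())
E
python3 tray.py w4
```

```text
t 15.7 tcp [ 0.5103 -0.1201  0.2894] gap 0.0426 F [ 0.5 -0.2  0.4] yaw 101.2
fin [316, 187, 9, 36, 321] [array([ 554.3, -112. ]), array([40.1,  9.1]), np.float64(11.2)] 0.0748
rim [273, 145, 96, 98, 1076] [array([ 554.5, -111.6]), array([124.6, 112.2]), np.float64(11.1)] 0.0368
obj [78, 30, 53, 32, 1182] 0.063 [ 0.4347 -0.3699] [0.025 0.026] [110. 117. 117.]
obj [175, 46, 36, 33, 918] 0.034 [ 0.4326 -0.2821] [0.033 0.034] [158. 159. 153.]
obj [88, 119, 48, 27, 960] 0.063 [ 0.5239 -0.3607] [0.025 0.026] [108. 115. 115.]
obj [184, 123, 34, 30, 765] 0.034 [ 0.5134 -0.2656] [0.033 0.033] [152. 153. 148.]
obj [103, 184, 36, 29, 780] 0.033 [ 0.6102 -0.3582] [0.033 0.034] [129. 131. 127.]
obj [193, 194, 31, 30, 681] 0.034 [ 0.6027 -0.248 ] [0.034 0.033] [  9. 140. 150.]
```

View pics/w4.png

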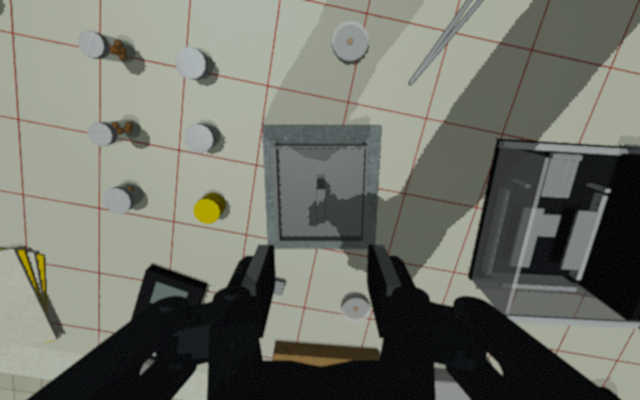

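The tray stands on the pad, with fin and rim centred at (554,−112) against the pad's centre (558,−111), yaw 11.1°. The shield and the jars, white caps at (192,63), (201,137) and (120,198), are untouched. I'll grip with the jaws along the tray's x, so first comes a turn and a hover over the near jar.

```bash
python3 -c "
from h import *
go((.48,-.25,.25,11.1))"
```

```text
t 15.8 tcp [ 0.5098 -0.1199  0.2886] gap 0.0428 F [-0.4 -0.  -0.2] yaw 101.2
(0.48, -0.25, 0.25, 11.1) -> [0.136, -0.3048, 0.0964] [-0.0004, -0.0018, 1.0008]
```

arm_command:
  targets:
    - [0.6,[0.02,-0.03,0.02],[0,0,0.1]]
    - [0.6,[0.04,-0.06,0.04],[0,0,0.2]]
    - [0.6,[0.06,-0.1,0.06],[0,0,0.3]]
    - [0.6,[0.08,-0.15,0.08],[0,0,0.42]]
    - [0.6,[0.1,-0.2,0.096],[0,0,0.54]]
    - [0.6,[0.136,-0.26,0.096],[0,0,0.66]]
    - [0.6,[0.136,-0.305,0.096],[0,0,0.78]]
    - [0.6,[0.136,-0.305,0.096],[0,0,0.9]]
    - [0.6,[0.136,-0.305,0.096],[0,0,1]]
    - [0.6,[0.136,-0.305,0.096],[0,0,1]]
    - [0.6,[0.136,-0.305,0.096],[0,0,1]]

```text
clock: 17.12
tcp_pos: [0.4804, -0.25, 0.2505]
eef_rot: [-1.99, -2.428, 0.0]
contact_force: [-0.9, -0.5, 0.4]
finger_gap: 0.0514
```

```bash
cat > obj.py <<'E'
from h import *
import sys
c=cap(sys.argv[1]); P=cloud(c); Z=P[...,2]; ok=(c['depth']>0)
m=ok&(Z>.012)&(P[...,1]<-.03)&(P[...,1]>-.47)&(P[...,0]>.3)&(P[...,0]<.7)
n,l,s,ce=cv2.connectedComponentsWithStats(m.astype(np.uint8))
for i in range(1,n):
    if s[i,4]>80: q=P[l==i]; zt=np.percentile(q[:,2],90); t=q[q[:,2]>zt-.006]; print('obj',s[i].tolist(),zt.round(3),((t.min(0)+t.max(0))/2)[:2].round(4),np.ptp(t,axis=0)[:2].round(3),c['img'][l==i].mean(0).round())
if len(sys.argv)>2: cv2.imwrite('pics/'+sys.argv[2]+'.png',c['img'])
E
python3 obj.py wrist; python3 -c "
from h import *
go((.433,-.282,.25,11.1),(.433,-.282,.014,11.1))"
```

```text
obj [224, 0, 42, 34, 1168] 0.017 [ 0.3747 -0.1168] [0.041 0.033] [127. 130. 125.]
obj [356, 0, 139, 104, 13392] 0.037 [ 0.5561 -0.1198] [0.139 0.116] [54. 56. 52.]
obj [519, 131, 13, 20, 138] 0.018 [ 0.6966 -0.1806] [0.007 0.021] [55. 56. 52.]
obj [258, 167, 32, 33, 792] 0.034 [ 0.4328 -0.2817] [0.033 0.034] [125. 126. 121.]
obj [333, 167, 30, 33, 783] 0.034 [ 0.5136 -0.2649] [0.033 0.033] [135. 135. 130.]
obj [411, 167, 35, 33, 851] 0.034 [ 0.6023 -0.2473] [0.033 0.033] [  5. 124. 133.]
obj [21, 240, 600, 160, 42326] 0.334 [ 0.4791 -0.2405] [0.129 0.031] [12. 12. 12.]
obj [329, 246, 23, 41, 769] 0.063 [ 0.5239 -0.36  ] [0.025 0.025] [ 95. 101. 100.]
t 17.2 tcp [ 0.4805 -0.2501  0.2509] gap 0.0512 F [ 0.4 -1.1  0.3] yaw 11.3
(0.433, -0.282, 0.25, 11.1) -> [-0.0549, -0.1322, 0.0022] [-0.0007, -0.0007, 0.0021]
(0.433, -0.282, 0.014, 11.1) -> [-0.0556, -0.1315, 0.5922] [-0.0007, -0.0007, 0.0021]
```

arm_command:
  targets:
    - [0.6,[-0.055,-0.132,0],[0,0,0]]
    - [0.6,[-0.055,-0.132,0.05],[0,0,0]]
    - [0.6,[-0.055,-0.132,0.2],[0,0,0]]
    - [0.6,[-0.055,-0.132,0.35],[0,0,0]]
    - [0.6,[-0.055,-0.132,0.48],[0,0,0]]
    - [0.6,[-0.055,-0.132,0.57],[0,0,0]]
    - [0.6,[-0.055,-0.132,0.592],[0,0,0]]
    - [0.6,[-0.055,-0.132,0.592],[0,0,0]]
    - [0.2,[-0.055,-0.132,0.592],[0,0,0]]
    - [0.2,[-0.055,-0.132,0.592],[0,0,0]]
    - [0.2,[-0.055,-0.132,0.592],[0,0,0]]
    - [0.2,[-0.055,-0.132,0.592],[0,0,0]]
  grip_force: 25

```text
clock: 18.68
tcp_pos: [0.435, -0.2836, 0.0169]
eef_rot: [1.992, 2.424, 0.0]
contact_force: [0.7, 0.3, 6.2]
finger_gap: 0.0327
```

```bash
python3 -c "
from h import *
go((.433,-.282,.17,11.1),(.5489,-.0834,.17,11.1),(.5489,-.0834,.039,11.1))"
```

```text
t 18.7 tcp [ 0.435  -0.2836  0.0169] gap 0.0327 F [0.7 0.3 6.2] yaw 11.2
(0.433, -0.282, 0.17, 11.1) -> [0.0037, -0.0031, -0.3828] [0.0017, 0.0021, 0.0009]
(0.5489, -0.0834, 0.17, 11.1) -> [0.4347, 0.3774, -0.3832] [0.0017, 0.0021, 0.0009]
(0.5489, -0.0834, 0.039, 11.1) -> [0.4357, 0.3765, -0.0557] [0.0017, 0.0021, 0.0009]
```

arm_command:
  targets:
    - [0.2,[0,0,-0.05],[0,0,0]]
    - [0.2,[0,0,-0.17],[0,0,0]]
    - [0.2,[0,0,-0.3],[0,0,0]]
    - [0.2,[0.06,0.05,-0.36],[0,0,0]]
    - [0.2,[0.16,0.14,-0.36],[0,0,0]]
    - [0.2,[0.26,0.23,-0.36],[0,0,0]]
    - [0.2,[0.35,0.31,-0.36],[0,0,0]]
    - [0.2,[0.42,0.37,-0.36],[0,0,0]]
    - [0.2,[0.431,0.381,-0.36],[0,0,0]]
    - [0.2,[0.431,0.381,-0.3],[0,0,0]]
    - [0.2,[0.431,0.381,-0.2],[0,0,0]]
    - [0.2,[0.431,0.381,-0.2],[0,0,0]]

```text
clock: 20.18
tcp_pos: [0.5456, -0.0834, 0.092]
eef_rot: [-1.991, -2.421, 0.006]
contact_force: [-0.5, 0.3, -0.7]
finger_gap: 0.033
```

arm_command:
  targets:
    - [0.2,[0,0,0.06],[0,0,0]]
    - [0.2,[0,0,0.1],[0,0,0]]
    - [0.2,[0,0,0.125],[0,0,0]]
    - [0.2,[0,0,0.125],[0,0,0]]
    - [0.2,[0,0,0.125],[0,0,0]]

```text
clock: 20.8
tcp_pos: [0.5501, -0.0838, 0.0456]
eef_rot: [1.994, 2.426, 0.001]
contact_force: [0.4, 0.5, 0.0]
finger_gap: 0.033
```

arm_command:
  targets:
    - [0.2,[0,0,0.006],[0,0,0]]
    - [0.2,[0,0,0.011],[0,0,0]]
    - [0.2,[0,0,0.011],[0,0,0]]
    - [0.2,[0,0,0.011],[0,0,0]]

```text
clock: 21.3
tcp_pos: [0.5494, -0.0836, 0.0405]
eef_rot: [-1.995, -2.427, 0.0]
contact_force: [0.3, 0.2, -0.3]
finger_gap: 0.0329
```

arm_command:
  targets:
    - [0.2,[0,0,0.004],[0,0,0]]
    - [0.2,[0,0,0.006],[0,0,0]]
    - [0.2,[0,0,0.006],[0,0,0]]
    - [0.2,[0,0,0.006],[0,0,0]]

```text
clock: 21.8
tcp_pos: [0.5495, -0.0836, 0.0403]
eef_rot: [1.994, 2.427, 0.0]
contact_force: [-5.3, 1.7, 14.9]
finger_gap: 0.0329
```

arm_command:
  targets:
    - [0.2,[0,0,-0.004],[0,0,0]]
    - [0.6,[0,0,-0.004],[0,0,0]]
    - [0.6,[0,0,-0.004],[0,0,0]]
    - [0.6,[0,0,-0.05],[0,0,0]]
    - [0.6,[0,0,-0.2],[0,0,0]]
    - [0.6,[0,0,-0.35],[0,0,0]]
    - [0.6,[-0.13,-0.04,-0.5],[0,0,0]]
    - [0.6,[-0.28,-0.08,-0.52],[0,0,0]]
    - [0.6,[-0.42,-0.12,-0.52],[0,0,0]]
    - [0.6,[-0.497,-0.147,-0.52],[0,0,0]]
    - [0.6,[-0.497,-0.147,-0.52],[0,0,0]]
    - [0.6,[-0.497,-0.147,-0.52],[0,0,0]]

```text
clock: 23.3
tcp_pos: [0.5299, -0.2896, 0.2455]
eef_rot: [-1.994, -2.426, -0.001]
contact_force: [0.2, -0.5, -0.7]
finger_gap: 0.0513
```

```bash
python3 obj.py wrist w5; python3 -c "
from h import *
go((.5136,-.265,.014,11.1))"
```

```text
obj [317, 0, 135, 54, 7049] 0.036 [ 0.561  -0.1442] [0.129 0.067] [61. 62. 59.]
obj [491, 85, 12, 21, 141] 0.018 [ 0.6967 -0.1811] [0.007 0.021] [58. 59. 54.]
obj [294, 125, 33, 33, 822] 0.034 [ 0.5138 -0.2651] [0.033 0.033] [137. 137. 132.]
obj [378, 124, 35, 34, 892] 0.034 [ 0.6029 -0.2474] [0.034 0.033] [ 5. 81. 92.]
obj [204, 204, 36, 38, 861] 0.063 [ 0.4348 -0.3697] [0.025 0.026] [101. 107. 107.]
obj [291, 211, 24, 38, 756] 0.063 [ 0.5243 -0.3602] [0.025 0.025] [106. 110. 108.]
obj [21, 218, 600, 182, 42619] 0.329 [ 0.5278 -0.2799] [0.128 0.031] [14. 14. 13.]
t 23.4 tcp [ 0.5301 -0.2891  0.2456] gap 0.0509 F [-0.2 -1.   0.3] yaw 11.2
(0.5136, -0.265, 0.014, 11.1) -> [0.0663, -0.0283, 0.579] [-0.0004, -0.0008, 0.0012]
```

View pics/w5.png

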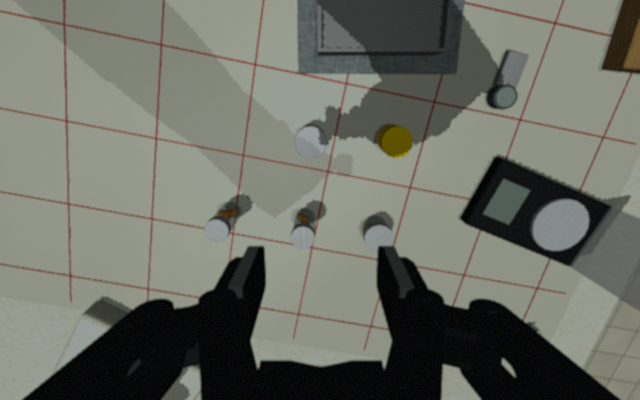

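The view shows jar B at (310,140) in place, with the yellow decoy at (396,140), the vials at (217,228) and (303,236), and jar A at (378,232). I'll grasp jar B.

arm_command:
  targets:
    - [0.6,[0.066,-0.0285,0],[0,0,0]]
    - [0.6,[0.066,-0.0285,0.1],[0,0,0]]
    - [0.6,[0.066,-0.0285,0.25],[0,0,0]]
    - [0.6,[0.066,-0.0285,0.4],[0,0,0]]
    - [0.6,[0.066,-0.0285,0.52],[0,0,0]]
    - [0.6,[0.066,-0.0285,0.579],[0,0,0]]
    - [0.6,[0.066,-0.0285,0.579],[0,0,0]]
    - [0.2,[0.066,-0.0285,0.579],[0,0,0]]
    - [0.2,[0.066,-0.0285,0.579],[0,0,0]]
    - [0.2,[0.066,-0.0285,0.579],[0,0,0]]
    - [0.2,[0.066,-0.0285,0.579],[0,0,0]]
  grip_force: 25

```text
clock: 24.72
tcp_pos: [0.515, -0.2669, 0.0159]
eef_rot: [1.993, 2.425, 0.001]
contact_force: [-0.5, 1.8, 6.6]
finger_gap: 0.0328
```

arm_command:
  targets:
    - [0.2,[0,0,-0.05],[0,0,0]]
    - [0.2,[0,0,-0.17],[0,0,0]]
    - [0.2,[0.01,0.01,-0.29],[0,0,0]]
    - [0.2,[0.07,0.06,-0.33],[0,0,0]]
    - [0.2,[0.15,0.14,-0.33],[0,0,0]]
    - [0.2,[0.23,0.21,-0.33],[0,0,0]]
    - [0.2,[0.2835,0.257,-0.32],[0,0,0]]
    - [0.2,[0.2835,0.257,-0.25],[0,0,0]]
    - [0.2,[0.2835,0.257,-0.16],[0,0,0]]
    - [0.2,[0.2835,0.257,-0.1],[0,0,0]]
    - [0.2,[0.2835,0.257,-0.075],[0,0,0]]
    - [0.2,[0.2835,0.257,-0.075],[0,0,0]]

```text
clock: 26.22
tcp_pos: [0.5924, -0.1351, 0.0441]
eef_rot: [-1.994, -2.426, 0.001]
contact_force: [0.2, 0.1, -0.2]
finger_gap: 0.0329
```

arm_command:
  targets:
    - [0.2,[0,0,0.006],[0,0,0]]
    - [0.2,[0,0,0.01],[0,0,0]]
    - [0.2,[0,0,0.01],[0,0,0]]

```text
clock: 26.6
tcp_pos: [0.5932, -0.1353, 0.0411]
eef_rot: [1.994, 2.426, 0.001]
contact_force: [0.4, 0.7, -1.4]
finger_gap: 0.0331
```

arm_command:
  targets:
    - [0.2,[0,0,0.004],[0,0,0]]
    - [0.2,[0,0,0.006],[0,0,0]]
    - [0.2,[0,0,0.006],[0,0,0]]

```text
clock: 26.98
tcp_pos: [0.5933, -0.1353, 0.0394]
eef_rot: [1.994, 2.426, 0.0]
contact_force: [-2.6, 0.9, 5.8]
finger_gap: 0.0332
```

arm_command:
  targets:
    - [0.48,[0,0,0],[0,0,0]]
    - [0.48,[0,0,0],[0,0,0]]
    - [0.48,[0,0,-0.04],[0,0,0]]
    - [0.55,[0,0,-0.15],[0,0,0]]
    - [0.55,[0,0,-0.3],[0,0,0]]
    - [0.6,[-0.1,0,-0.45],[0,0,0]]
    - [0.6,[-0.24,0,-0.52],[0,0,0]]
    - [0.6,[-0.38,0,-0.52],[0,0,0]]
    - [0.6,[-0.48,0,-0.52],[0,0,0]]
    - [0.6,[-0.48,0,-0.52],[0,0,0]]
    - [0.6,[-0.48,0,-0.52],[0,0,0]]

```text
clock: 28.35
tcp_pos: [0.6298, -0.3231, 0.2465]
eef_rot: [-1.994, -2.427, -0.001]
contact_force: [0.3, 0.7, -0.2]
finger_gap: 0.0512
```

```bash
python3 obj.py wrist; python3 obj.py top t3; python3 -c "
from h import *
go((.6105,-.358,.014,11.1),(.6105,-.358,.25,11.1))"
```

```text
obj [409, 30, 10, 24, 128] 0.018 [ 0.6968 -0.1815] [0.006 0.021] [53. 54. 50.]
obj [293, 72, 33, 35, 904] 0.034 [ 0.6031 -0.2475] [0.033 0.033] [  9. 158. 154.]
obj [107, 160, 49, 34, 1100] 0.063 [ 0.4354 -0.3695] [0.026 0.025] [ 99. 105. 105.]
obj [198, 167, 37, 34, 854] 0.064 [ 0.5247 -0.3599] [0.025 0.025] [107. 111. 109.]
obj [283, 175, 30, 34, 789] 0.034 [ 0.6107 -0.3576] [0.033 0.033] [127. 128. 123.]
obj [21, 245, 600, 155, 41884] 0.33 [ 0.6277 -0.3135] [0.128 0.031] [13. 13. 11.]
obj [271, 0, 326, 352, 46890] 0.749 [ 0.3347 -0.1142] [0.069 0.127] [108. 125. 131.]
obj [295, 150, 59, 64, 2747] 0.056 [ 0.5726 -0.11  ] [0.078 0.084] [70. 71. 69.]
obj [243, 333, 16, 18, 189] 0.753 [ 0.3027 -0.0336] [0.005 0.007] [53. 60. 62.]
t 28.4 tcp [ 0.6299 -0.3222  0.2465] gap 0.0512 F [-0.3  0.2 -0.3] yaw 11.2
(0.6105, -0.358, 0.014, 11.1) -> [-0.0787, -0.0648, 0.5811] [-0.0001, -0.0003, 0.0015]
(0.6105, -0.358, 0.25, 11.1) -> [-0.0784, -0.0649, -0.0089] [-0.0001, -0.0003, 0.0015]
```

arm_command:
  targets:
    - [0.6,[-0.0785,-0.0645,0],[0,0,0]]
    - [0.6,[-0.0785,-0.0645,0.06],[0,0,0]]
    - [0.6,[-0.0785,-0.0645,0.2],[0,0,0]]
    - [0.6,[-0.0785,-0.0645,0.35],[0,0,0]]
    - [0.6,[-0.0785,-0.0645,0.48],[0,0,0]]
    - [0.6,[-0.0785,-0.0645,0.56],[0,0,0]]
    - [0.6,[-0.0785,-0.0645,0.581],[0,0,0]]
    - [0.6,[-0.0785,-0.0645,0.581],[0,0,0]]
    - [0.2,[-0.0785,-0.0645,0.581],[0,0,0]]
    - [0.2,[-0.0785,-0.0645,0.581],[0,0,0]]
    - [0.2,[-0.0785,-0.0645,0.581],[0,0,0]]
    - [0.2,[-0.0785,-0.0645,0.581],[0,0,0]]
  grip_force: 25

```text
clock: 29.95
tcp_pos: [0.6126, -0.3604, 0.0164]
eef_rot: [1.992, 2.424, 0.001]
contact_force: [-0.2, 1.9, 6.0]
finger_gap: 0.033
```

arm_command:
  targets:
    - [0.2,[0,0,-0.05],[0,0,0]]
    - [0.2,[0,0,-0.17],[0,0,0]]
    - [0.2,[0.03,0,-0.3],[0,0,0]]
    - [0.2,[0.13,-0.02,-0.35],[0,0,0]]
    - [0.2,[0.25,-0.04,-0.35],[0,0,0]]
    - [0.2,[0.37,-0.06,-0.35],[0,0,0]]
    - [0.2,[0.48,-0.08,-0.35],[0,0,0]]
    - [0.2,[0.559,-0.1,-0.34],[0,0,0]]
    - [0.2,[0.559,-0.1,-0.25],[0,0,0]]
    - [0.2,[0.559,-0.1,-0.16],[0,0,0]]
    - [0.2,[0.559,-0.1,-0.09],[0,0,0]]
    - [0.2,[0.559,-0.1,-0.075],[0,0,0]]

```text
clock: 31.45
tcp_pos: [0.5266, -0.1471, 0.0427]
eef_rot: [-1.993, -2.424, 0.002]
contact_force: [0.3, -0.6, -0.5]
finger_gap: 0.033
```

arm_command:
  targets:
    - [0.2,[0,0,0.004],[0,0,0]]
    - [0.2,[0,0,0.009],[0,0,0]]
    - [0.2,[0,0,0.009],[0,0,0]]

```text
clock: 31.82
tcp_pos: [0.5291, -0.1481, 0.0412]
eef_rot: [1.994, 2.426, 0.001]
contact_force: [0.7, 0.1, -0.3]
finger_gap: 0.0332
```

arm_command:
  targets:
    - [0.2,[0,0,0.004],[0,0,0]]
    - [0.2,[0,0,0.006],[0,0,0]]
    - [0.2,[0,0,0.006],[0,0,0]]

```text
clock: 32.2
tcp_pos: [0.5291, -0.1481, 0.0398]
eef_rot: [1.993, 2.426, 0.001]
contact_force: [-3.5, 1.2, 10.3]
finger_gap: 0.0329
```

arm_command:
  targets:
    - [0.48,[0,0,0],[0,0,0]]
    - [0.48,[0,0,0],[0,0,0]]
    - [0.48,[0,0,-0.05],[0,0,0]]
    - [0.48,[0,0,-0.2],[0,0,0]]
    - [0.5,[0,0,-0.35],[0,0,-0.1]]
    - [0.5,[0,0,-0.5],[0,0,-0.21]]
    - [0.5,[0.075,-0.03,-0.625],[0,0,-0.33]]
    - [0.5,[0.075,-0.03,-0.625],[0,0,-0.45]]
    - [0.5,[0.075,-0.03,-0.625],[0,0,-0.57]]
    - [0.5,[0.075,-0.03,-0.625],[0,0,-0.69]]
    - [0.5,[0.075,-0.03,-0.625],[0,0,-0.81]]
    - [0.5,[0.075,-0.03,-0.625],[0,0,-0.93]]

```text
clock: 33.7
tcp_pos: [0.5105, -0.1206, 0.2872]
eef_rot: [0.134, -3.138, -0.0]
contact_force: [0.4, -0.2, 0.1]
finger_gap: 0.0427
```

arm_command:
  targets:
    - [0.5,[0,0,0],[0,0,-0.04]]
    - [0.5,[0,0,0],[0,0,-0.04]]
    - [0.5,[0,0,0],[0,0,-0.04]]

```text
clock: 34.08
tcp_pos: [0.5106, -0.1206, 0.2875]
eef_rot: [0.221, -3.133, -0.0]
contact_force: [0.0, 0.0, 0.3]
finger_gap: 0.0432
```

```bash
python3 tray.py w6
python3 - <<'E'
from h import *
go((.502,.25,.26,97.65),(.502,.337,.26,97.65),(.502,.337,.117,97.65))
c=cap('wrist'); P=cloud(c); Z=P[...,2]
m=(c['depth']>0)&(Z>.048)&(Z<.063)&(abs(P[...,0]-.555)<.08)&(abs(P[...,1]+.112)<.08); m[330:]=0
n,l,s,ce=cv2.connectedComponentsWithStats(m.astype(np.uint8))
a=np.radians(11.1); T=np.array([[np.cos(a),np.sin(a)],[-np.sin(a),np.cos(a)]])
for i in range(1,n):
    if s[i,4]>60:
        q=P[l==i]; k=((q.min(0)+q.max(0))/2); print('jar in tray',k.round(4),np.ptp(q,axis=0).round(3),'tray frame',(T@(k[:2]-[.5545,-.1118])).round(4))
E
```

```text
t 34.1 tcp [ 0.5106 -0.1206  0.2875] gap 0.0432 F [0.  0.  0.3] yaw 98.1
fin [318, 187, 11, 36, 322] [array([ 553.9, -111.7]), array([39.3, 10. ]), np.float64(11.1)] 0.0748
rim [272, 143, 98, 102, 1064] [array([ 554.5, -111.5]), array([124.6, 112.4]), np.float64(11.1)] 0.0367
obj [73, 43, 53, 30, 1183] 0.063 [ 0.4348 -0.3701] [0.025 0.026] [107. 114. 115.]
obj [88, 130, 48, 28, 962] 0.063 [ 0.524  -0.3604] [0.026 0.026] [105. 112. 111.]
obj [197, 200, 30, 30, 677] 0.034 [ 0.6025 -0.2476] [0.034 0.033] [  8. 136. 147.]
t 34.1 tcp [ 0.5106 -0.1206  0.2875] gap 0.0425 F [ 0.2 -0.6  0. ] yaw 98.1
(0.502, 0.25, 0.26, 97.65) -> [-0.1091, 0.9203, 0.0689] [0.0001, -0.0002, 0.0048]
(0.502, 0.337, 0.26, 97.65) -> [-0.1396, 1.1357, 0.0689] [0.0001, -0.0002, 0.0048]
(0.502, 0.337, 0.117, 97.65) -> [-0.1398, 1.1356, 0.4264] [0.0001, -0.0002, 0.0048]
jar in tray [ 0.5282 -0.1461  0.0534] [0.033 0.033 0.01 ] tray frame [-0.0324 -0.0286]
jar in tray [ 0.5486 -0.0824  0.0534] [0.033 0.033 0.01 ] tray frame [-0.0002  0.03  ]
jar in tray [ 0.5926 -0.1349  0.0532] [0.034 0.033 0.01 ] tray frame [ 0.0329 -0.03  ]
```

View pics/w6.png

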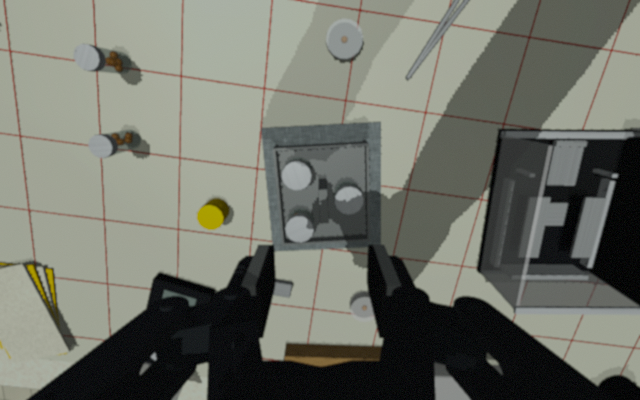

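The view shows three jars upright in the tray at (297,175), (348,199) and (299,228), with the vials and yellow jar undisturbed. Now the shield.

arm_command:
  targets:
    - [0.6,[-0.02,0.1,0.01],[0,0,0]]
    - [0.6,[-0.04,0.24,0.03],[0,0,0]]
    - [0.6,[-0.06,0.38,0.05],[0,0,0]]
    - [0.6,[-0.08,0.52,0.06],[0,0,0]]
    - [0.6,[-0.1,0.66,0.069],[0,0,0]]
    - [0.6,[-0.109,0.8,0.069],[0,0,0]]
    - [0.6,[-0.109,0.9,0.069],[0,0,0.005]]
    - [0.6,[-0.109,0.92,0.069],[0,0,0.005]]
    - [0.6,[-0.109,0.92,0.069],[0,0,0.005]]

```text
clock: 35.3
tcp_pos: [0.5017, 0.2499, 0.26]
eef_rot: [0.211, -3.134, 0.001]
contact_force: [-0.7, 0.0, -0.3]
finger_gap: 0.0511
```

Run:
```python
from h import *
c=cap('wrist'); P=cloud(c); q=P[(P[...,2]>.125)&(P[...,2]<.16)&(c['depth']>0)&(abs(P[...,0]-.5)<.07)&(abs(P[...,1]-.33)<.05)].astype(np.float32)
r=cv2.minAreaRect(q[:,:2]*1000); print(len(q),r)
go((r[0][0]/1000,r[0][1]/1000,.117,97.65))
```

```text
1799 ((502.4449157714844, 337.130615234375), (70.0494155883789, 14.477683067321777), 7.504134178161621)
t 35.4 tcp [0.5019 0.2492 0.2601] gap 0.0511 F [ 0.2 -0.5  0.1] yaw 97.7
(0.5024449157714844, 0.337130615234375, 0.117, 97.65) -> [-0.0307, 0.2179, 0.3575] [-0.0004, -0.0001, 0.0001]
```

arm_command:
  targets:
    - [0.6,[-0.03,0.12,0],[0,0,0]]
    - [0.6,[-0.0305,0.218,0],[0,0,0]]
    - [0.6,[-0.0305,0.218,0.08],[0,0,0]]
    - [0.6,[-0.0305,0.218,0.2],[0,0,0]]
    - [0.6,[-0.0305,0.218,0.32],[0,0,0]]
    - [0.6,[-0.0305,0.218,0.3575],[0,0,0]]
    - [0.6,[-0.0305,0.218,0.3575],[0,0,0]]
    - [0,[-0.0305,0.218,0.3575],[0,0,0]]
    - [0,[-0.0305,0.218,0.3575],[0,0,0]]
    - [0,[-0.0305,0.218,0.3575],[0,0,0]]
    - [0,[-0.0305,0.218,0.3575],[0,0,0]]
    - [0,[-0.0305,0.218,0.3575],[0,0,0]]
  grip_force: 30

```text
clock: 36.85
tcp_pos: [0.5041, 0.3377, 0.1196]
eef_rot: [-0.209, 3.13, -0.001]
contact_force: [1.1, -3.8, 6.5]
finger_gap: 0.0132
```

arm_command:
  targets:
    - [0,[0,-0.06,0],[0,0,0]]
    - [0,[0,-0.12,0],[0,0,0]]
    - [0,[0,-0.18,0],[0,0,0]]
    - [0,[0,-0.24,0],[0,0,0]]
    - [0,[0,-0.3,0],[0,0,0]]
    - [0,[0,-0.34,0],[0,0,0]]
    - [0,[0,-0.36,0],[0,0,0]]
    - [0,[0,-0.3725,0],[0,0,0]]
    - [0,[0,-0.3725,0],[0,0,0]]

```text
clock: 37.98
tcp_pos: [0.524, 0.1905, 0.1196]
eef_rot: [-0.21, 3.13, 0.001]
contact_force: [-0.0, -1.4, 6.7]
finger_gap: 0.0134
```

arm_command:
  targets:
    - [0,[0,-0.01,0],[0,0,0]]
    - [0,[0,-0.0175,0],[0,0,0]]
    - [0,[0,-0.0175,0],[0,0,0]]
    - [0,[0,-0.0175,0],[0,0,0]]

```text
clock: 38.48
tcp_pos: [0.5249, 0.1841, 0.1196]
eef_rot: [-0.211, 3.13, 0.002]
contact_force: [-0.3, 0.9, 6.2]
finger_gap: 0.0133
```

arm_command:
  targets:
    - [0,[0,-0.005,0],[0,0,0]]
    - [0,[0,-0.01,0],[0,0,0]]
    - [0,[0,-0.01,0],[0,0,0]]
    - [0,[0,-0.01,0],[0,0,0]]

```text
clock: 38.98
tcp_pos: [0.5249, 0.184, 0.1196]
eef_rot: [-0.214, 3.13, 0.016]
contact_force: [-2.5, 11.9, 5.5]
finger_gap: 0.0137
```

The shut stop is felt (12 N). I'll release, withdraw and do the final check.

arm_command:
  targets:
    - [0,[0,-0.005,0],[0,0,0]]
    - [0.5,[0,-0.005,0],[0,0,0]]
    - [0.5,[0,-0.005,0],[0,0,0]]
    - [0.5,[0,-0.005,0],[0,0,0]]
    - [0.5,[0,-0.005,-0.1],[0,0,0]]
    - [0.5,[0,-0.005,-0.25],[0,0,0]]
    - [0.5,[0,0.1,-0.4],[0,0,0]]
    - [0.5,[0,0.22,-0.4],[0,0,0]]
    - [0.5,[0,0.36,-0.4],[0,0,0]]
    - [0.5,[0,0.5,-0.4],[0,0,0]]
    - [0.5,[0,0.64,-0.4],[0,0,0]]
    - [0.5,[0,0.64,-0.4],[0,0,0]]

```text
clock: 40.48
tcp_pos: [0.4886, 0.4361, 0.2762]
eef_rot: [0.217, -3.134, -0.0]
contact_force: [-0.1, 0.2, 0.1]
finger_gap: 0.0427
```

```bash
python3 m.py | grep -v ztop; python3 obj.py top; python3 -c "
from h import *
go(); cap('top','t9')"
```

```text
bench -0.0009803049541478037 pad 0.023582155205503885
bar [0.5232 0.1849 0.1392]
house [0.5039 0.3383 0.1016]
floor [0.5663 0.1397 0.109 ]
964 ((511.79046630859375, 297.7181396484375), (69.72879028320312, 247.27557373046875), 5.7269673347473145) 0.38612822
pad ((557.895751953125, -111.15756225585938), (173.98709106445312, 152.95770263671875), 11.067706108093262)
obj [295, 150, 59, 64, 2761] 0.057 [ 0.567  -0.1153] [0.107 0.095] [97. 97. 94.]
obj [376, 153, 16, 16, 192] 0.035 [ 0.6041 -0.2489] [0.033 0.033] [ 54. 133. 138.]
obj [427, 187, 18, 15, 170] 0.065 [ 0.5252 -0.3609] [0.024 0.024] [110. 111. 109.]
obj [433, 228, 18, 13, 168] 0.065 [ 0.4355 -0.3706] [0.024 0.025] [113. 113. 112.]
obj [316, 253, 19, 19, 261] 0.018 [ 0.3755 -0.1144] [0.04 0.04] [124. 125. 122.]
t 40.6 tcp [0.4892 0.433  0.2766] gap 0.0428 F [ 0.8  0.1 -0.3] yaw 97.7
```

View pics/t9.png

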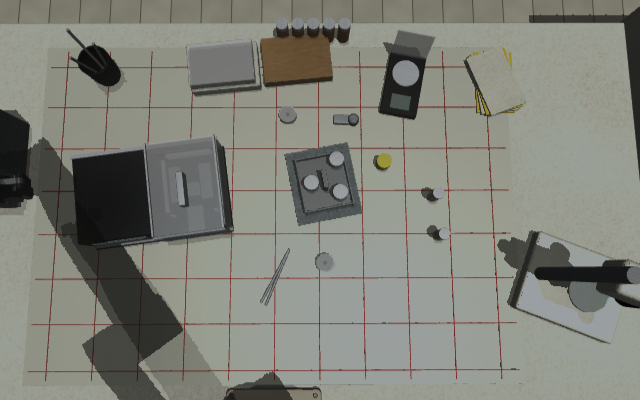

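The top view shows the shield over the bay with its bar at (181,189), the tray with three jars on the pad at (324,184), and the vials at (436,194) and (443,234). One last check on the bar position, then I'll hand in.

Run:
```python
from h import *
c=cap('top'); P=cloud(c); q=P[(P[...,2]>.125)&(P[...,2]<.15)&(abs(P[...,0]-.523)<.06)&(abs(P[...,1]-.185)<.04)].astype(np.float32)
r=cv2.minAreaRect(q[:,:2]*1000); print(r)
d=np.array(r[0])-[522.38,187.84]; print('moved along track vs start mm',d@[-.1334,.991])
arm.sign_off()
```

```text
((523.191650390625, 182.8024139404297), (69.89252471923828, 14.962179183959961), 8.234724044799805)
moved along track vs start mm -5.100521947143559
the job is handed in; nothing more can be done
```

The job is done and handed in at about 41 s of the 210 s allowed, and my last checks found no failures.

- **Shield and tray:** I slid the shield open to its stop and pressed the tongue about 8 mm, and the fin rose 13 mm as the tray popped up. I then lifted the tray out and stood it on the pad, square with it and about 4 mm from the pad's measured centre.
- **Jars:** This start had three jars. All three stand upright in the tray, clear of the fin and walls. None had been knocked aside. The two vials and the yellow jar have not moved.
- **Shield shut:** I slid the shield back until it hit its shut stop, with about 12 N felt. The bar rests 5 mm beyond where it started, which fits a start about 4–5 mm open. The arm is withdrawn and touching nothing.

The only disagreements were 1–3 mm between the top and wrist cameras, which is about the calibration error.

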